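# Find the high spot of a wheel on the truing stand

### The job

Gently press the raised pointer arm of the truing stand down until it lies level, then turn the wheel slowly by its crank knob and feel for the rim's high spot, where it drags hardest on the pointer tip. Leave the wheel standing with that high spot right at the pointer, let go, and do not disturb the loose tape roll, tweezers and ring gauge around it.

Things in the scene. Friction and masses are not known exactly. Their poses are not given: they have to be found in the camera images.
- truing_stand: Green base plate (120 x 295 x 12 mm), fixed to the bench, carrying the wheel on an upright axle and the pointer arm. Origin on the axle, at bench height; z up; the pointer lies towards -y of this frame (from the robot, to the right of the wheel).
- axle (a point): Point on the upright axle of the wheel, 97 mm above the bench, at the height at which the crank knob is best gripped.
- wheel: Aluminium hub plate of 62 mm radius, top 72 mm above the bench, on a steel rim of 75 mm radius (40 to 64 mm above the bench) that turns with it. Origin on the axle at bench height, z up; x axis from the axle to the crank knob. Turns any number of turns either way; bearing friction about 1 N at the knob. The rim's angle on the hub is unknown, so this pose does not tell where the high spot is.
- knob_center (a point): Grip point of the black upright crank knob, round, 18 mm diameter, 38 mm high (72 to 110 mm above the bench). It spins freely on its own pin 42 mm from the axle, so it can be led round the axle in a circle without turning the hand. The point is on the knob's axis, 97 mm above the bench.
- pointer_arm: Steel arm on a hinge (its origin) 160 mm from the axle, 52 mm above the bench; y axis along the arm to its tip. Level, against its stop, it points at the axle. It starts raised by 0.35 to 0.75 rad and stays where left; pressing it down takes about 3 N. Its brass ball tip slides in against a stiff spring and, arm down, stands 0.5 mm off the round part of the rim.
- press_pad (a point): Middle of the top face (when not pressed) of the red sprung press pad, 26 x 24 mm, on the pointer arm, 44 mm from its hinge towards the tip and 13 mm above the arm's middle; 116 mm from the axle and 65 mm above the bench when the arm is fully down. The pad gives 1 mm per 2.5 N, up to 9 mm.
- tape_roll: Loose roll of tape, 94 mm across, 19 mm high, bystander.
- tweezers: Loose tweezers, 122 mm long, bystander.
- ring_gauge: Loose steel ring gauge, 58 mm across, 18 mm high, bystander.
- contact_point (a point): Fixed point on the stand 78 mm from the axle, 52 mm above the bench, where the pointer tip meets the rim. The rim has one rounded high spot, 4 mm high at its middle, fading out 33 degrees to either side; at the start it is at least 55 degrees from here. Felt at the knob: some 5 to 9 N of drag as its middle passes, a little more on its rise than on its fall, and most of it remains for a moment after stopping.

How it is judged (in metres and radians):
On the way:
1. the pointer arm is pressed down to level (height (world z) of press_pad below 0.0685 m), for 0.2 s.
At the end, for the whole second after the job is handed in: The pointer arm is down (its press pad within 3.5 mm of its lowest height), the wheel stands still, and the rim's high spot presses the pointer tip with more than 9 N (it reaches about 12.5 N at its middle; the middle is then within about 16 degrees of the pointer) (height (world z) of press_pad below 0.0685 m and contact force between pointer_arm and wheel above 9 N and angular speed of wheel below 0.05 rad/s); the robot touches nothing.
It fails at once if the wheel is spun fast (over 4 rad/s) (angular speed of wheel above 4 rad/s).
It fails at once if the pointer arm is pressed with more than 20 N (contact force between any of the fingers, the arm and pointer_arm above 20 N).
It fails at once if a loose bystander is moved by more than 20 mm (distance of any of tape_roll, tweezers, ring_gauge from where it was at the start of the episode above 0.02 m).
It also fails if it takes over 67 s, if anything falls off the work surface, if the arm or the gripper's body presses on something with over 40 N, if the wrist force passes 120 N, or if a joint passes its speed limit or range.

### The arm

A 6-joint arm with a two-finger parallel gripper is mounted at the origin on a cart in front of the work surface, level with it; the furniture and walls round the work are solid. World frame = base frame: x ahead of the robot, y to its left, z up, the work surface at z = 0. Lengths are in mm, angles in rad, forces in N, time in s.
With the tool pointing down it reaches from about 350 to 975 mm from the base axis. Payload 7.1 kg.
Tool frame: the origin (TCP) lies on the centre line of the jaws, within the pads' length; the fingertips stand 25 mm ahead of it and the grasp point (between the pads) lies 6 mm ahead of it (ctrl.nose_length is the distance from the TCP to the fingertips, in mm); x points along the fingers, y is the direction in which the jaws open and shut, and the axes are right-handed (so a half turn about x gives the same grasp; the last joint's range is limited). The gripper opens to 88 mm and grips with 3 to 60 N. Pads are 20 mm wide; open, the fingers measure 115 mm over their backs; the gripper's body (75 mm by 178 mm) begins 61 mm behind the grasp point.
Start: joints at [-1.157, 0.423, 1.63, -0, 1.089, -0.019], TCP at [262.149, -567.347, 247.675] pointing down, gripper open.
Joint ranges: [-3, 3], [-0.9, 2.11], [0.09, 2.58], [-1.31, 4.45], [0.11, 2.69], [-2.54, 2.54]. Speed limits (rad/s): [2.39, 2.39, 3.01, 3.14, 3.14, 3.14].

### API

Orientations are given as a rotation vector (axis times angle).
In Python, from workcell import ctrl gives the robot as it stands.
- The arm moves only by the tool arm_command, never from a script. Its argument "deltas" is a list of rows, each a list of 4 numbers: the shift along the tool's x, y, z in m, then the turn about the tool's x in rad. In form: [[tx, ty, tz, yaw], ...]. A call has 1 to 10 rows; each row shifts and turns the pose as measured when the row begins, along the tool's axes as they then stand; what a row does not reach is not made up. A row lasts 1/10 s, in which the tool goes at most 50 mm and 8.59 degrees, less where a joint would pass 70% of its speed; a pose out of reach is approached as far as the arm can. A call is refused whole if a number of a shift passes 0.05 or a number of a turn 0.15, either way. A call with a gripper value outside its range is refused whole. "hand" is the finger opening in m, from 0 to 0.0878, set as the call begins (left out, the last holds). The fingers move at their own pace and stop on an object; the grip force is fixed at half the most. Time passes only in rows, so rows that do not move let the fingers close. It gives the time, the measured TCP pose, the force and the opening at its end, in the units of the state.
- ctrl.get_obs(): the state, without advancing time (a new reading comes with each control period).
- ctrl.get_image(name): name is "scene" or "side" or "wrist"; returns the picture (384x512x3 uint8, red, green, blue); there is no depth.
- ctrl.get_calibration(name): a dict with "fx", "fy", "cx", "cy" (pixels), "R" (3x3) and "t" (3): a world point X has camera coordinates R X + t. Camera axes: x right, y down, z forward; pixel columns grow to the right and rows downward; lengths in mm; the calibration is good to about 2 mm. The wrist camera is an equidistant fisheye: a pixel r from the principal point sees the ray r / f radians off the axis. A picture is of the moment at which its call begins: read the wrist's pose just before it. get_calibration takes no time and is no camera call; for the wrist camera it gives the pose at the moment of the call.
- ctrl.close_job(): hands the job in, once; it reports no verdict.
The state is a dict: "t": time; "qpos": joint angles; "qvel": joint speeds; "joint_torque": joint torques, N m; "ee_pos": TCP position; "orientation": TCP orientation; "ft_force": force on the tool from outside, world axes, zero at the start; "moment": the same for the moment, N m; "width": finger opening in mm.
Only numpy, scipy, OpenCV 4.12 (cv2) and the standard library are available. Lean on these libraries where they do the work, as an engineer would, in place of code of your own. Each camera call takes 0.05 s, during which the arm holds its last target.

## Working session

There is one attempt and no reset: what is moved stays moved. The work goes in short steps, Python scripts to look and compute and a tool call to move; the robot and the scene stay as the last step left them, time stands still between calls to the robot, and variables do not carry over. Pictures are saved under pics/ and viewed, and the job is handed in when it is done.

Besides the shell and the picture viewer there is one more tool, called as name(argument=value, ...), one argument or row to a line, values as JSON. arm_command: Moves the arm, as the interface text tells. Its arguments: {"type":"object","properties":{"deltas":{"type":"array","items":{"type":"array","items":{"type":"number"}}},"hand":{"type":"number"}},"required":["deltas"]}

```bash
mkdir -p pics; ls; python3 - <<'E'
from workcell import ctrl
import cv2
for n in("scene","side","wrist"):
    im=ctrl.get_image(n); cv2.imwrite(f"pics/a_{n}.png",im[:,:,::-1])
    print(n,ctrl.get_calibration(n))
print(ctrl.get_obs())
E
```

```text
pics
scene {'fx': 453.5902097367284, 'fy': 453.5902097367284, 'cx': 254.2676809318424, 'cy': 183.87429047377725, 'R': array([[ 0.81423223, -0.58043704,  0.01089566],
       [-0.21372043, -0.31714971, -0.92398032],
       [ 0.53976796,  0.75000593, -0.38228477]]), 't': array([-589.68408399,   75.54775124, 1132.36561714])}
side {'fx': 452.11758410672775, 'fy': 452.11758410672775, 'cx': 248.50057218323698, 'cy': 191.67657606375826, 'R': array([[ 0.99304922, -0.11756859,  0.00555606],
       [-0.0405321 , -0.38591167, -0.92164491],
       [ 0.11050065,  0.91501356, -0.38799459]]), 't': array([-522.52506591,  -42.05786042, 1601.54043849])}
wrist {'fx': 297.3186396354542, 'fy': 297.3186396354542, 'cx': 261.7020673005736, 'cy': 194.25693970663045, 'R': array([[ 0.41900613, -0.90798224, -0.00145649],
       [-0.86884056, -0.40140832,  0.28980589],
       [-0.26372325, -0.12016498, -0.95708434]]), 't': array([-625.11102731,  -34.98747671,  392.38254866])}
{'t': 0.15, 'qpos': array([-1.15700142e+00,  4.23655968e-01,  1.63050124e+00, -1.29641932e-05,
        1.08861352e+00, -1.89872892e-02]), 'qvel': array([ 0.00036608, -0.0025013 , -0.00103607, -0.00078759, -0.00030324,
       -0.00097195]), 'joint_torque': array([ 8.79751788e-04, -5.44981635e+01, -2.73918504e+01,  6.44261437e-02,
        2.04619509e-02, -7.76786464e-05]), 'ee_pos': array([ 261.98903239, -566.99401483,  247.091278  ]), 'orientation': array([ 1.98229865,  0.43700533, -1.98279051]), 'ft_force': array([-0.75904288,  0.28208529, -0.0942936 ]), 'moment': array([-0.00705494,  0.05366482, -0.02334294]), 'width': 87.59805784335323}
```

View pics/a_scene.png

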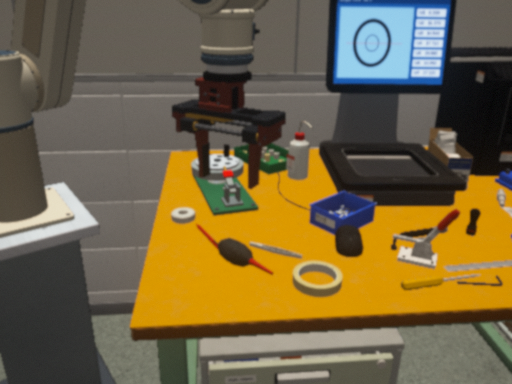

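View pics/a_side.png

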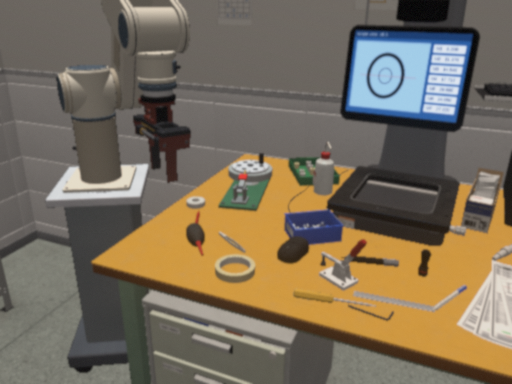

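View pics/a_wrist.png

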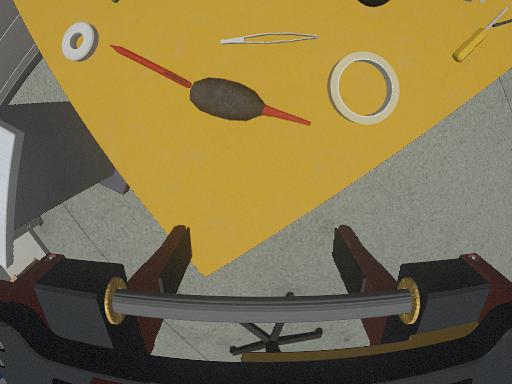

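The side view shows the wheel near (250,170), the knob near (262,158) and the red pad near (241,177). I'll zoom in on those.

```bash
python3 - <<'E'
import cv2
a=cv2.imread("pics/a_side.png")[140:220,200:300]
cv2.imwrite("pics/b_side.png",cv2.resize(a,None,fx=7,fy=7,interpolation=cv2.INTER_CUBIC))
a=cv2.imread("pics/a_scene.png")[140:220,160:270]
cv2.imwrite("pics/b_scene.png",cv2.resize(a,None,fx=7,fy=7,interpolation=cv2.INTER_CUBIC))
E
```

```text
(no output)
```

View pics/b_side.png

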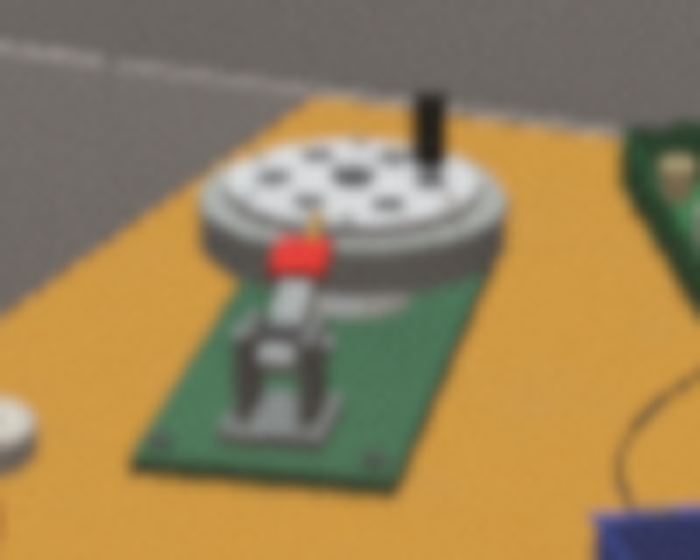

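View pics/b_scene.png

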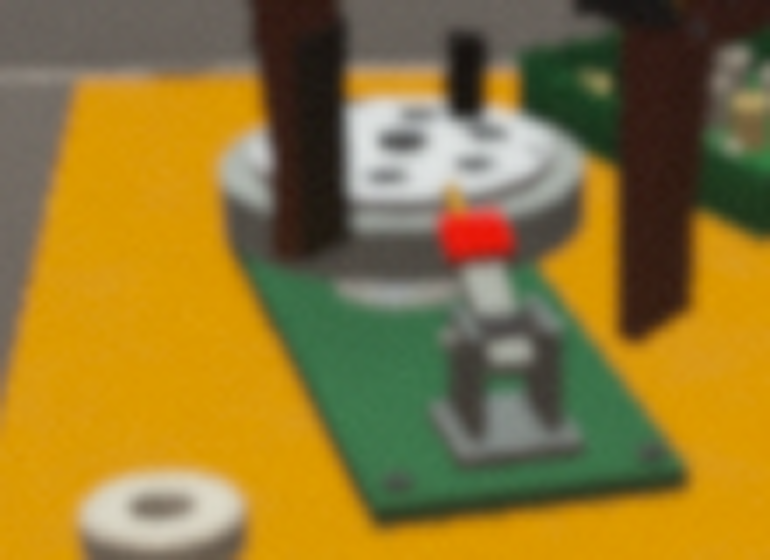

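```bash
cat > h.py <<'E'
import numpy as np, cv2
from workcell import ctrl
def ray(n,u,v,cal=None):
    c=cal or ctrl.get_calibration(n); R=np.array(c['R']);t=np.array(c['t'])
    x=(u-c['cx'])/c['fx'];y=(v-c['cy'])/c['fy']
    if n=='wrist':
        r=np.hypot(x,y); d=np.array([np.sin(r)*x/r,np.sin(r)*y/r,np.cos(r)])
    else: d=np.array([x,y,1.])
    return -R.T@t, R.T@d/np.linalg.norm(d)
def onz(n,u,v,z,cal=None):
    o,d=ray(n,u,v,cal); return o+d*(z-o[2])/d[2]
E
python3 - <<'E'
from h import *
o={'side':(200,140),'scene':(160,140)}
def p(n,u,v,z): 
    return onz(n,o[n][0]+(u+.5)/7-.5,o[n][1]+(v+.5)/7-.5,z).round(1)
print('axle',p('side',352,177,72),p('scene',403,140,72))
print('knobtop',p('side',430,97,110),p('scene',467,38,110))
print('knobbot',p('side',430,178,72),p('scene',467,112,72))
for n,l in(('side',[(133,465),(395,490),(490,285)]),('scene',[(378,518),(685,482)])):
    for q in l: print(n,p(n,*q,12))
print('hinge',p('side',278,335,58),p('scene',508,330,58))
for n,l in(('side',(300,242)),('scene',(476,215))):
    for z in (80,90,100): print('pad',z,p(n,*l,z))
for n in ('side','scene'): print(ray(n,250,190)[0])
E
```

```text
axle [518.8 -98.6  72. ] [ 519.9 -100.6   72. ]
knobtop [557.2 -93.8 110. ] [552.3 -99.4 110. ]
knobbot [ 556.4 -103.9   72. ] [560.8 -85.1  72. ]
side [ 399.9 -292.4   12. ]
side [ 509.6 -329.8   12. ]
side [588.5 -96.7  12. ]
scene [ 392.2 -292.3   12. ]
scene [ 499.1 -329.4   12. ]
hinge [ 466.2 -262.6   58. ] [ 464.  -266.4   58. ]
pad 80 [ 481.9 -206.5   80. ]
pad 90 [ 479.1 -232.9   90. ]
pad 100 [ 476.3 -259.3  100. ]
pad 80 [ 486.9 -208.9   80. ]
pad 90 [ 472.9 -231.2   90. ]
pad 100 [ 458.9 -253.6  100. ]
[  340.21716219 -1543.09436969   585.52978833]
[ -114.92879495 -1167.59546987   509.11576615]
```

```bash
cat >> h.py <<'E'
from scipy.spatial.transform import Rotation as Rot
def st():
    o=ctrl.get_obs(); return o, np.array(o['ee_pos']), Rot.from_rotvec(o['orientation']).as_matrix()
def to(p):
    o,e,R=st(); d=R.T@(np.array(p)-e)
    print('t',round(o['t'],2),'ee',e.round(1),'f',np.round(o['ft_force'],2),'w',round(o['width'],1)); print('tool delta mm',d.round(1),'tool y world',R[:,1].round(3))
E
python3 - <<'E'
from h import *
o,e,R=st(); print(R.round(3))
c=ctrl.get_calibration('wrist'); print((-c['R'].T@c['t']-e))
for i in range(9):pass
to([482.7,-209.5,247]); to([465,-330,247]); print(np.array(ctrl.get_calibration('wrist')['R'])[2])
E
```

```text
[[-0.     0.419 -0.908]
 [ 0.001 -0.908 -0.419]
 [-1.    -0.001 -0.   ]]
[ 73.01818226  32.51068458 137.6810187 ]
t 0.15 ee [ 262.  -567.   247.1] f [-0.76  0.28 -0.09] w 87.6
tool delta mm [   0.4 -232.  -350.3] tool y world [ 0.419 -0.908 -0.001]
t 0.15 ee [ 262.  -567.   247.1] f [-0.76  0.28 -0.09] w 87.6
tool delta mm [ 2.000e-01 -1.300e+02 -2.837e+02] tool y world [ 0.419 -0.908 -0.001]
[-0.26372325 -0.12016498 -0.95708434]
```

arm_command(
  deltas=[
    [0, -0.026, -0.04, 0],
    [0, -0.026, -0.04, 0],
    [0, -0.026, -0.04, 0],
    [0, -0.026, -0.04, 0],
    [0, -0.026, -0.04, 0],
    [0, -0.026, -0.04, 0],
    [0, -0.026, -0.04, 0],
    [0, -0.026, -0.04, 0],
  ],
  hand=0.0,
)

```text
t: 0.95
ee_pos: [469.1, -238.0, 245.3]
orientation: [1.988, 0.426, -1.99]
ft_force: [0.4, -1.3, 0.5]
width: 27.3
```

```bash
python3 - <<'E'
from h import *
import pickle
to([482.7,-209.5,247])
pickle.dump(ctrl.get_calibration('wrist'),open('c1.pkl','wb'))
cv2.imwrite('pics/c1.png',cv2.resize(ctrl.get_image('wrist')[:,:,::-1],(768,576),interpolation=cv2.INTER_CUBIC))
E
```

```text
t 0.95 ee [ 469.1 -238.   245.3] f [ 0.4  -1.33  0.52] w 27.3
tool delta mm [ -1.7 -20.4 -24.1] tool y world [ 0.41  -0.912 -0.001]
```

View pics/c1.png

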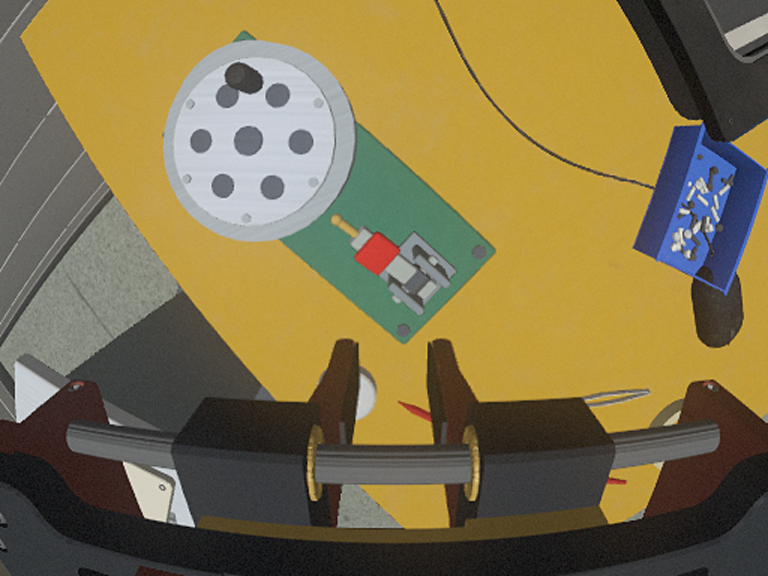

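```bash
python3 - <<'E'
from h import *
import pickle
c=pickle.load(open('c1.pkl','rb'))
f=lambda u,v,z: onz('wrist',(u+.5)/1.5-.5,(v+.5)/1.5-.5,z,c).round(1)
A=f(248,141,72); print('axle',A)
K=f(234,73,110);print('knob',K, f(252,84,72), np.hypot(*(K-A)[:2]))
for z in(75,80,85,90): print('pad',f(377,253,z), np.hypot(*(f(377,253,z)-A)[:2]))
print('tip',f(337,219,90),f(337,219,100)); print('base',f(495,249,12),f(404,343,12),f(245,31,12))
print('cam',ray('wrist',250,190,c)[0])
to([482,-214,120])
E
```

```text
axle [ 516.  -105.2   72. ]
knob [556.5 -90.7 110. ] [555.2 -91.3  72. ] 43.01743832447488
pad [ 478.5 -222.3   75. ] 122.95796029537901
pad [ 479.5 -222.    80. ] 122.37029868395354
pad [ 480.6 -221.8   85. ] 121.85532405274708
pad [ 481.6 -221.5   90. ] 121.28087235834016
tip [ 492.  -187.9   90. ] [ 493.7 -188.5  100. ]
base [ 510.7 -316.5   12. ] [ 399.4 -281.    12. ] [599.5 -42.4  12. ]
cam [ 542.55299179 -206.09674239  382.93482704]
t 1.0 ee [ 472.1 -232.9  245.3] f [1.37 2.96 0.87] w 23.4
tool delta mm [125.4 -12.8 -16.6] tool y world [ 0.412 -0.911 -0.002]
```

arm_command(
  deltas=[
    [0.03, -0.006, -0.006, 0],
    [0.03, -0.005, -0.006, 0],
    [0, 0, 0, 0],
  ],
  hand=0.0,
)

```text
t: 1.3
ee_pos: [481.3, -214.2, 185.0]
orientation: [1.986, 0.436, -1.979]
ft_force: [-0.2, -0.1, -0.2]
width: 1.0
```

```bash
python3 - <<'E'
from h import *
import pickle
to([482.7,-214,105])
pickle.dump(ctrl.get_calibration('wrist'),open('c2.pkl','wb'))
cv2.imwrite('pics/c2.png',cv2.resize(ctrl.get_image('wrist')[:,:,::-1],(768,576),interpolation=cv2.INTER_CUBIC))
to([482.7,-214,105])
E
```

```text
t 1.3 ee [ 481.3 -214.2  185. ] f [-0.16 -0.13 -0.2 ] w 1.0
tool delta mm [80.   0.4 -1.1] tool y world [ 0.419 -0.908  0.   ]
t 1.35 ee [ 482.  -215.   186.6] f [-0.07 -0.29 -0.14] w 0.9
tool delta mm [81.6 -0.8 -0.7] tool y world [ 0.419 -0.908  0.002]
```

View pics/c2.png

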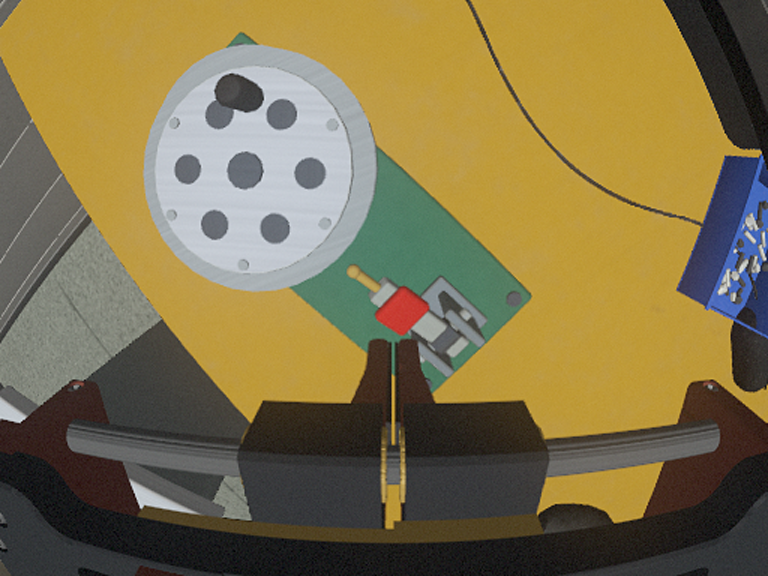

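```bash
python3 - <<'E'
from h import *
import pickle
c=pickle.load(open('c2.pkl','rb'))
f=lambda u,v,z: onz('wrist',(u+.5)/1.5-.5,(v+.5)/1.5-.5,z,c).round(1)
A=f(245,170,72); print('axle',A)
for k in((228,91),(224,90)):
  K=f(*k,110);print('knob',K, np.hypot(*(K-A)[:2]))
for z in(75,80,85,90): print('pad',f(402,311,z), np.hypot(*(f(402,311,z)-A)[:2]))
print('tip',f(353,271,80),f(353,271,90)); print('base',f(532,295,12),f(242,34,12))
E
```

```text
axle [ 516.4 -105.1   72. ]
knob [555.2 -92.2 110. ] 40.88826237442727
knob [555. -90. 110.] 41.44840165796507
pad [ 477.9 -222.6   75. ] 123.64667403533343
pad [ 479.5 -221.8   80. ] 122.3948528329521
pad [ 481.  -220.9   85. ] 121.09004913699557
pad [ 482.5 -220.1   90. ] 119.89249350981069
tip [ 489.4 -186.7   80. ] [ 492.1 -186.5   90. ]
base [ 510.9 -317.    12. ] [598.7 -42.3  12. ]
```

arm_command(
  deltas=[
    [0.025, 0.001, 0.003, 0],
    [0.025, 0, 0, 0],
    [0.015, 0, 0, 0],
    [0.008, 0, 0, 0],
    [0, 0, 0, 0],
  ],
)

```text
t: 1.85
ee_pos: [483.3, -222.9, 118.4]
orientation: [1.994, 0.424, -1.969]
ft_force: [-0.1, 0.7, -0.2]
width: 0.3
```

```bash
python3 - <<'E'
from h import *
to([479.5,-217.5,88])
E
```

```text
t 1.85 ee [ 483.3 -222.9  118.4] f [-0.13  0.66 -0.17] w 0.3
tool delta mm [30.3 -6.8  1.5] tool y world [ 0.416 -0.909  0.01 ]
```

arm_command(
  deltas=[
    [0.005, -0.004, 0.001, 0],
    [0.003, -0.002, 0, 0],
    [0, 0, 0, 0],
  ],
)

```text
t: 2.15
ee_pos: [481.0, -219.1, 112.5]
orientation: [1.997, 0.42, -1.965]
ft_force: [0.2, -0.3, 0.8]
width: 0.4
```

```bash
python3 - <<'E'
from h import *
to([479.5,-217.5,88])
E
```

```text
t 2.15 ee [ 481.  -219.1  112.5] f [ 0.18 -0.26  0.81] w 0.4
tool delta mm [24.5 -2.4  1. ] tool y world [ 0.415 -0.91   0.013]
```

arm_command(
  deltas=[
    [0.004, -0.001, 0, 0],
    [0.004, -0.001, 0, 0],
    [0.004, 0, 0, 0],
  ],
)

```text
t: 2.45
ee_pos: [481.7, -217.4, 101.5]
orientation: [1.999, 0.419, -1.961]
ft_force: [0.9, 1.6, 1.9]
width: 0.3
```

arm_command(
  deltas=[
    [0.004, 0, 0, 0],
    [0.003, 0, 0, 0],
  ],
)

```text
t: 2.65
ee_pos: [481.9, -217.2, 93.8]
orientation: [1.999, 0.419, -1.961]
ft_force: [0.3, 0.9, 2.0]
width: 0.6
```

arm_command(
  deltas=[
    [0.003, 0, 0, 0],
    [0.002, 0, 0, 0],
  ],
)

```text
t: 2.85
ee_pos: [482.0, -217.2, 88.0]
orientation: [1.999, 0.419, -1.961]
ft_force: [-0.5, 0.6, 4.7]
width: 0.5
```

arm_command(
  deltas=[
    [0.001, 0, 0, 0],
  ],
)

```text
t: 2.95
ee_pos: [482.0, -217.2, 87.0]
orientation: [1.999, 0.42, -1.962]
ft_force: [-1.4, 2.0, 7.1]
width: 0.4
```

arm_command(
  deltas=[
    [0.0, 0, 0, 0],
    [0, 0, 0, 0],
    [0, 0, 0, 0],
  ],
)

```text
t: 3.25
ee_pos: [482.0, -217.2, 87.6]
orientation: [1.999, 0.42, -1.962]
ft_force: [-1.1, 2.4, 5.1]
width: 0.6
```

arm_command(
  deltas=[
    [-0.015, 0, 0, 0],
    [-0.03, 0, 0, 0],
    [-0.03, 0, -0.01, 0],
    [0, 0, 0, 0],
  ],
  hand=0.06,
)

```text
t: 3.65
ee_pos: [488.6, -212.6, 163.5]
orientation: [1.996, 0.421, -1.966]
ft_force: [0.0, -0.5, -0.4]
width: 29.0
```

```bash
python3 - <<'E'
from h import *
import pickle
pickle.dump(ctrl.get_calibration('wrist'),open('c3.pkl','wb'))
cv2.imwrite('pics/c3.png',cv2.resize(ctrl.get_image('wrist')[:,:,::-1],(768,576),interpolation=cv2.INTER_CUBIC))
to([555.5,-91,150])
E
```

```text
t 3.7 ee [ 487.  -212.2  161.6] f [-0.26  1.33 -0.04] w 33.1
tool delta mm [  12.   -81.9 -112.5] tool y world [ 0.415 -0.91   0.01 ]
```

View pics/c3.png

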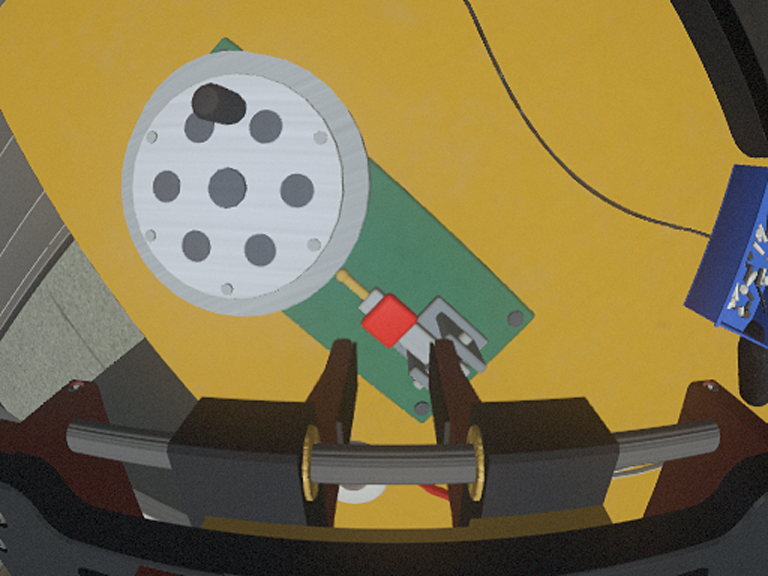

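```bash
python3 - <<'E'
from h import *
import pickle
c=pickle.load(open('c3.pkl','rb'))
f=lambda u,v,z: onz('wrist',(u+.5)/1.5-.5,(v+.5)/1.5-.5,z,c).round(1)
A=f(227,188,72); print('axle',A)
K=f(209,102,110);print('knob',K, np.hypot(*(K-A)[:2]),f(234,107,72))
P=f(389,320,65);print('pad',P,np.hypot(*(P-A)[:2]),np.degrees(np.arctan2(*(P-A)[1::-1])))
E
```

```text
axle [ 516.  -105.1   72. ]
knob [556.1 -93.7 110. ] 41.68896736547934 [557.6 -91.7  72. ]
pad [ 482.1 -215.5   65. ] 115.48753179456213 -107.0699009859106
```

arm_command(
  deltas=[
    [0, -0.03, -0.04, 0],
    [0, -0.03, -0.04, 0],
    [0, -0.02, -0.03, 0],
    [0, 0, 0, 0],
  ],
)

```text
t: 4.1
ee_pos: [552.6, -92.5, 157.1]
orientation: [1.993, 0.42, -1.979]
ft_force: [-0.4, 0.3, -0.3]
width: 59.3
```

```bash
python3 - <<'E'
from h import *
import pickle
to([556,-92.5,103])
pickle.dump(ctrl.get_calibration('wrist'),open('c4.pkl','wb'))
cv2.imwrite('pics/c4.png',cv2.resize(ctrl.get_image('wrist')[:,:,::-1],(768,576),interpolation=cv2.INTER_CUBIC))
E
```

```text
t 4.1 ee [552.6 -92.5 157.1] f [-0.39  0.32 -0.31] w 59.3
tool delta mm [54.2  1.1 -2.8] tool y world [ 0.41  -0.912  0.007]
```

View pics/c4.png

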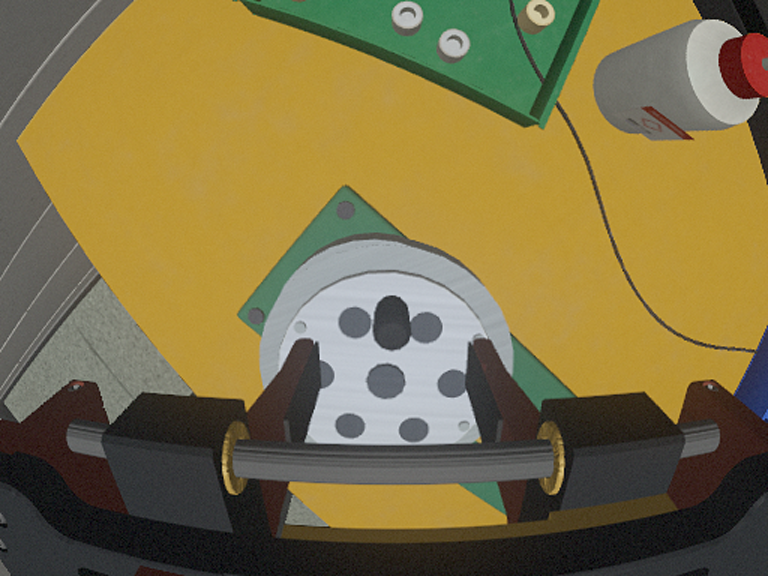

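```bash
python3 - <<'E'
from h import *
import pickle
c=pickle.load(open('c4.pkl','rb'))
f=lambda u,v,z: onz('wrist',(u+.5)/1.5-.5,(v+.5)/1.5-.5,z,c).round(1)
print(f(391,331,110),f(391,310,72),f(386,381,72))
E
```

```text
[558.  -90.4 110. ] [555.3 -91.8  72. ] [ 515.4 -106.5   72. ]
```

arm_command(
  deltas=[
    [0.02, 0.0, -0.003, 0],
    [0.02, 0, -0.001, 0],
    [0.008, 0, 0, 0],
    [0, 0, 0, 0],
  ],
)

```text
t: 4.55
ee_pos: [550.4, -94.9, 103.8]
orientation: [1.985, 0.421, -1.989]
ft_force: [-0.1, 0.5, -0.4]
width: 60.3
```

```bash
python3 - <<'E'
from h import *
to([556,-92,103])
E
```

```text
t 4.55 ee [550.4 -94.9 103.8] f [-0.12  0.49 -0.39] w 60.3
tool delta mm [ 0.8 -0.4 -6.3] tool y world [ 0.409 -0.912  0.004]
```

arm_command(
  deltas=[
    [0.0, 0.0, -0.006, 0],
    [0, 0, 0, 0],
  ],
)

```text
t: 4.75
ee_pos: [555.5, -93.6, 103.9]
orientation: [1.985, 0.419, -1.991]
ft_force: [-1.3, -0.2, -0.3]
width: 59.9
```

arm_command(
  deltas=[
    [0.0, 0.0, 0, 0],
    [0, 0, 0, 0],
    [0, 0, 0, 0],
    [0, 0, 0, 0],
    [0, 0, 0, 0],
  ],
  hand=0.0,
)

```text
t: 5.25
ee_pos: [556.7, -94.0, 106.2]
orientation: [1.988, 0.418, -1.987]
ft_force: [-0.3, 2.4, -1.2]
width: 23.5
```

```bash
python3 - <<'E'
from h import *
to([556,-92,103])
E
```

```text
t 5.25 ee [556.7 -94.  106.2] f [-0.26  2.39 -1.17] w 23.5
tool delta mm [ 3.2 -2.1 -0.2] tool y world [ 0.407 -0.913  0.005]
```

arm_command(
  deltas=[
    [0.002, -0.001, 0, 0],
    [0, 0, 0, 0],
    [0, 0, 0, 0],
  ],
)

```text
t: 5.55
ee_pos: [556.6, -93.2, 105.2]
orientation: [1.989, 0.417, -1.986]
ft_force: [-0.5, -0.8, -1.3]
width: 17.3
```

```bash
python3 - <<'E'
from h import *
to([556,-92,103])
cv2.imwrite('pics/c5.png',cv2.resize(ctrl.get_image('wrist')[:,:,::-1],(768,576),interpolation=cv2.INTER_CUBIC))
E
```

```text
t 5.55 ee [556.6 -93.2 105.2] f [-0.45 -0.82 -1.28] w 17.3
tool delta mm [ 2.2 -1.4  0. ] tool y world [ 0.408 -0.913  0.006]
```

View pics/c5.png

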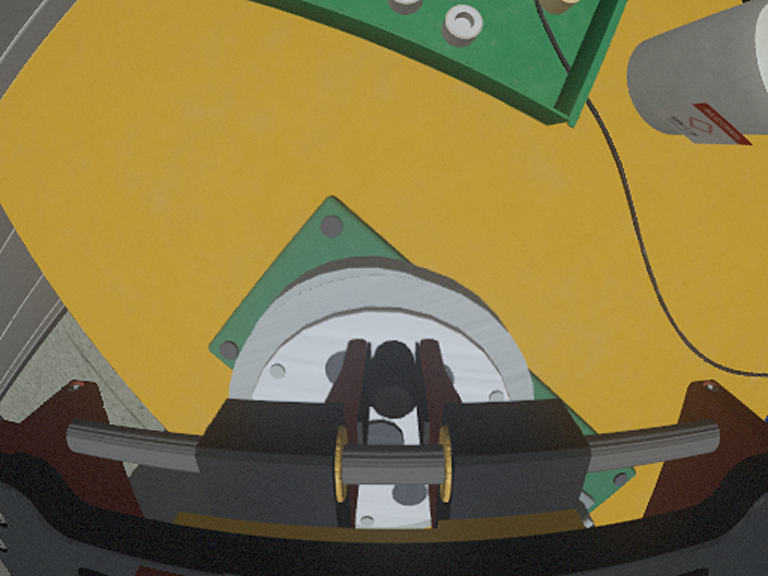

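```bash
cat >> h.py <<'E'
C=np.array([515.8,-105.3]); r0=42.
def nx(n=4,step=6.,log=True):
    o,e,R=st(); d=e[:2]-C; th=np.arctan2(d[1],d[0]); r=np.hypot(*d)
    tan=np.array([-np.sin(th),np.cos(th)]); rad=np.array([np.cos(th),np.sin(th)]); F=np.array(o['ft_force'])[:2]
    print('t %.2f th %.1f r %.1f z %.1f w %.1f Ftan %.2f Frad %.2f'%(o['t'],np.degrees(th),r,e[2],o['width'],F@tan,F@rad))
    s=np.sign(step); a=th; p=e[:2]; rows=[]
    for i in range(n):
        a2=a+step/r0; q=C+r0*np.array([np.cos(a2),np.sin(a2)])
        v=np.array([*(q-p), (104-e[2]) if i==0 else 0])
        rows.append((R.T@v/1000).round(4).tolist()+[0]); p=q;a=a2
    print(rows)
E
python3 - <<'E'
from h import *
nx()
E
```

```text
t 5.60 th 16.5 r 42.5 z 105.1 w 17.3 Ftan -0.36 Frad -0.10
[[0.0011, -0.0061, 0.0002, 0], [-0.0, -0.006, 0.0005, 0], [-0.0, -0.0058, 0.0013, 0], [-0.0, -0.0056, 0.0022, 0]]
```

arm_command(
  deltas=[
    [0.001, -0.006, 0.0, 0],
    [0, -0.006, 0.0005, 0],
    [0, -0.006, 0.0015, 0],
  ],
)

```text
t: 5.9
ee_pos: [548.6, -78.2, 105.2]
orientation: [1.991, 0.414, -1.983]
ft_force: [1.1, -2.3, 0.4]
width: 17.3
```

```bash
python3 -c "
from h import *
nx()"
```

```text
t 5.90 th 39.5 r 42.6 z 105.2 w 17.3 Ftan -2.49 Frad -0.66
[[0.0011, -0.0055, 0.0026, 0], [-0.0001, -0.0053, 0.0028, 0], [-0.0001, -0.0049, 0.0035, 0], [-0.0, -0.0043, 0.0042, 0]]
```

arm_command(
  deltas=[
    [0.001, -0.0055, 0.0025, 0],
    [0, -0.0053, 0.003, 0],
    [0, -0.005, 0.0035, 0],
  ],
)

```text
t: 6.2
ee_pos: [534.6, -67.0, 105.1]
orientation: [1.993, 0.413, -1.978]
ft_force: [-1.0, -5.2, 2.4]
width: 17.5
```

```bash
python3 -c "
from h import *
nx()"
```

```text
t 6.20 th 63.9 r 42.7 z 105.1 w 17.5 Ftan -1.41 Frad -5.14
[[0.001, -0.0039, 0.0047, 0], [-0.0001, -0.0037, 0.0047, 0], [-0.0001, -0.003, 0.0052, 0], [-0.0001, -0.0022, 0.0056, 0]]
```

arm_command(
  deltas=[
    [0.001, -0.0039, 0.0047, 0],
    [0, -0.0037, 0.005, 0],
    [0, -0.003, 0.0055, 0],
  ],
)

```text
t: 6.5
ee_pos: [517.2, -62.7, 105.1]
orientation: [1.997, 0.412, -1.973]
ft_force: [1.3, -3.8, 1.1]
width: 17.5
```

```bash
python3 -c "
from h import *
nx()"
```

```text
t 6.50 th 88.1 r 42.6 z 105.1 w 17.5 Ftan -1.45 Frad -3.73
[[0.001, -0.0017, 0.0058, 0], [-0.0001, -0.0014, 0.0058, 0], [-0.0001, -0.0006, 0.006, 0], [-0.0001, 0.0003, 0.006, 0]]
```

arm_command(
  deltas=[
    [0.001, -0.0016, 0.0058, 0],
    [0, -0.001, 0.006, 0],
    [0, -0.0005, 0.006, 0],
  ],
)

```text
t: 6.8
ee_pos: [499.8, -65.9, 105.1]
orientation: [2.002, 0.412, -1.969]
ft_force: [2.5, -3.7, 0.9]
width: 17.5
```

```bash
python3 -c "
from h import *
nx()"
```

```text
t 6.80 th 112.1 r 42.5 z 105.1 w 17.5 Ftan -0.94 Frad -4.37
[[0.0011, 0.0007, 0.006, 0], [-0.0001, 0.0011, 0.0059, 0], [-0.0, 0.0019, 0.0057, 0], [-0.0, 0.0027, 0.0054, 0]]
```

arm_command(
  deltas=[
    [0.001, 0.001, 0.006, 0],
    [0, 0.0015, 0.0058, 0],
    [0, 0.002, 0.0056, 0],
  ],
)

```text
t: 7.1
ee_pos: [484.8, -76.6, 105.1]
orientation: [2.004, 0.413, -1.969]
ft_force: [3.2, -2.1, 0.3]
width: 17.8
```

```bash
python3 -c "
from h import *
nx()"
```

```text
t 7.10 th 137.2 r 42.3 z 105.1 w 17.8 Ftan -0.60 Frad -3.77
[[0.0011, 0.003, 0.0052, 0], [-0.0, 0.0035, 0.0049, 0], [-0.0, 0.0041, 0.0043, 0], [0.0, 0.0047, 0.0037, 0]]
```

arm_command(
  deltas=[
    [0.001, 0.003, 0.0052, 0],
    [0, 0.0036, 0.0049, 0],
    [0, 0.0042, 0.0042, 0],
  ],
)

```text
t: 7.4
ee_pos: [475.5, -92.9, 105.1]
orientation: [2.006, 0.413, -1.968]
ft_force: [3.8, 0.7, 0.6]
width: 17.3
```

```bash
python3 -c "
from h import *
nx()"
```

```text
t 7.40 th 163.0 r 42.1 z 105.1 w 17.3 Ftan -1.83 Frad -3.44
[[0.0011, 0.0049, 0.0035, 0], [0.0, 0.0053, 0.0029, 0], [0.0, 0.0056, 0.0021, 0], [0.0001, 0.0059, 0.0013, 0]]
```

arm_command(
  deltas=[
    [0.001, 0.005, 0.0034, 0],
    [0, 0.0053, 0.0028, 0],
    [0, 0.0057, 0.002, 0],
  ],
)

```text
t: 7.7
ee_pos: [474.4, -112.3, 105.1]
orientation: [2.007, 0.412, -1.967]
ft_force: [4.6, 2.1, -0.7]
width: 17.4
```

```bash
python3 -c "
from h import *
nx()"
```

```text
t 7.70 th -170.4 r 42.0 z 105.1 w 17.4 Ftan -1.34 Frad -4.88
[[0.0012, 0.0059, 0.0011, 0], [0.0001, 0.006, 0.0002, 0], [0.0001, 0.006, -0.0006, 0], [0.0001, 0.0058, -0.0015, 0]]
```

arm_command(
  deltas=[
    [0.001, 0.0059, 0.001, 0],
    [0, 0.006, 0.0002, 0],
    [0, 0.006, -0.0006, 0],
  ],
)

```text
t: 8.0
ee_pos: [480.7, -128.4, 105.0]
orientation: [2.01, 0.414, -1.972]
ft_force: [2.8, 16.1, 7.5]
width: 17.6
```

```bash
python3 -c "
from h import *
nx()"
```

```text
t 8.00 th -146.7 r 42.0 z 105.0 w 17.6 Ftan -11.93 Frad -11.24
[[0.0011, 0.0058, -0.0014, 0], [0.0001, 0.0056, -0.0022, 0], [0.0001, 0.0052, -0.003, 0], [0.0001, 0.0047, -0.0037, 0]]
```

arm_command(
  deltas=[
    [0.0, 0.003, -0.0008, 0],
  ],
)

```text
t: 8.1
ee_pos: [482.3, -130.3, 105.0]
orientation: [2.01, 0.416, -1.974]
ft_force: [-0.5, 6.5, 12.0]
width: 17.6
```

```bash
python3 -c "
from h import *
nx(2,3)"
```

```text
t 8.10 th -143.2 r 41.8 z 105.0 w 17.6 Ftan -5.50 Frad -3.52
[[0.001, 0.0029, -0.0006, 0], [0.0, 0.0028, -0.001, 0]]
```

arm_command(
  deltas=[
    [0.0, 0.003, -0.0008, 0],
  ],
)

```text
t: 8.2
ee_pos: [483.1, -131.5, 104.9]
orientation: [2.01, 0.419, -1.979]
ft_force: [-2.9, 15.6, 16.8]
width: 17.4
```

```bash
python3 -c "
from h import *
nx(2,3)"
```

```text
t 8.20 th -141.3 r 41.9 z 104.9 w 17.4 Ftan -13.98 Frad -7.51
[[0.0009, 0.0029, -0.0008, 0], [0.0, 0.0028, -0.0011, 0]]
```

```bash
python3 - <<'E'
from h import *
print(ctrl.get_obs())
for n in('scene','side'):
    im=ctrl.get_image(n)[100:220,150:310,::-1]
    cv2.imwrite(f'pics/d_{n}.png',cv2.resize(im,None,fx=5,fy=5,interpolation=cv2.INTER_CUBIC))
cv2.imwrite('pics/d_wrist.png',cv2.resize(ctrl.get_image('wrist')[:,:,::-1],(768,576),interpolation=cv2.INTER_CUBIC))
E
```

```text
{'t': 8.2, 'qpos': array([-0.29424385,  0.46540952,  1.99741959,  0.01354991,  0.66608917,
        0.85319275]), 'qvel': array([-0.02731799,  0.02305868, -0.04623448,  0.03710222,  0.06314779,
       -0.04460596]), 'joint_torque': array([ -7.35488623, -40.03111482, -18.29516709,  -2.73379728,
        -2.56375819,   0.05155183]), 'ee_pos': array([ 483.08036408, -131.46828676,  104.91784218]), 'orientation': array([ 2.00996851,  0.41883465, -1.97904185]), 'ft_force': array([-2.86324657, 15.60812629, 16.79625404]), 'moment': array([ 2.70375906e+00,  6.13202340e-01, -1.63616049e-03]), 'width': 17.360002324748454}
```

View pics/d_scene.png

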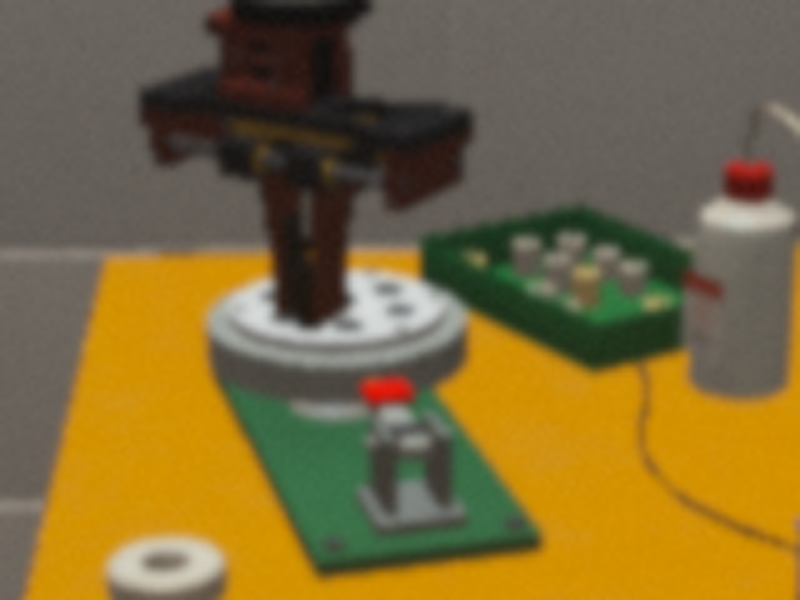

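View pics/d_side.png

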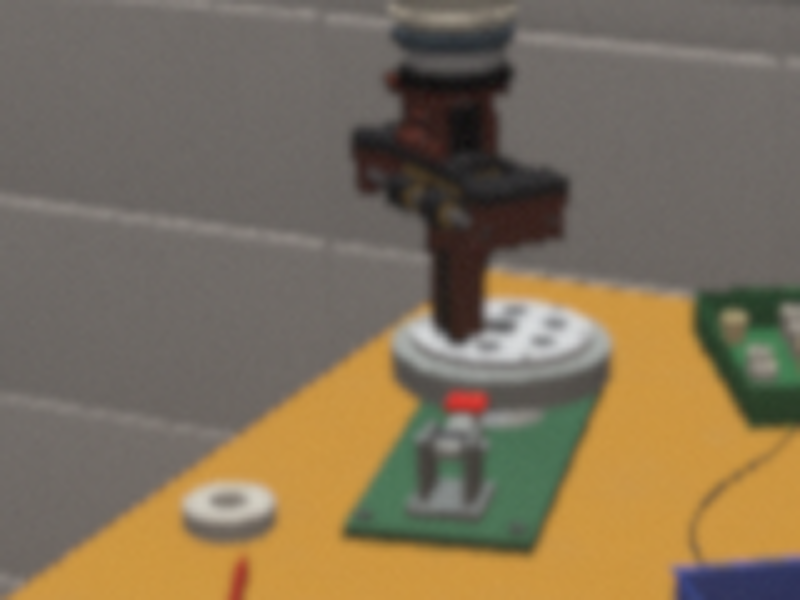

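View pics/d_wrist.png

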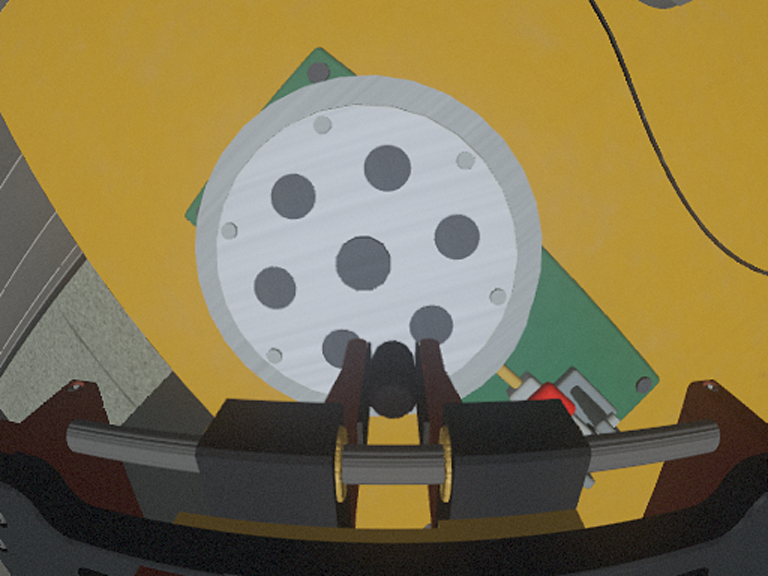

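```bash
python3 -c "
from h import *
o,e,R=st();print(R.round(4),o['ft_force'],o['moment'])
nx(2,4)"
```

```text
[[ 0.0161  0.4017 -0.9156]
 [ 0.003  -0.9157 -0.4017]
 [-0.9999  0.0037 -0.0159]] [-0.51915707  8.0618231  10.59744924] [1.2708825  0.18828823 0.00316888]
t 8.35 th -140.4 r 41.8 z 105.0 w 17.5 Ftan -6.54 Frad -4.74
[[0.001, 0.0038, -0.0011, 0], [0.0, 0.0036, -0.0016, 0]]
```

arm_command(
  deltas=[
    [-0.0005, 0.0038, -0.0014, 0],
  ],
)

```text
t: 8.45
ee_pos: [484.3, -132.9, 105.0]
orientation: [2.009, 0.422, -1.983]
ft_force: [-2.0, 17.3, 8.4]
width: 17.6
```

```bash
python3 -c "
from h import *
nx(2,4)"
```

```text
t 8.45 th -138.7 r 41.9 z 105.0 w 17.6 Ftan -14.28 Frad -9.92
[[0.001, 0.0038, -0.0013, 0], [0.0, 0.0036, -0.0017, 0]]
```

arm_command(
  deltas=[
    [-0.0005, 0.0047, -0.0018, 0],
    [0, 0.0044, -0.0022, 0],
  ],
)

```text
t: 8.65
ee_pos: [486.9, -135.4, 104.8]
orientation: [2.005, 0.432, -1.998]
ft_force: [-7.7, 11.5, 22.4]
width: 18.1
```

```bash
python3 -c "
from h import *
nx(2,5)"
```

```text
t 8.65 th -133.8 r 41.7 z 104.8 w 18.1 Ftan -13.54 Frad -3.01
[[0.0007, 0.0046, -0.002, 0], [-0.0, 0.0042, -0.0027, 0]]
```

arm_command(
  deltas=[
    [-0.002, 0.0046, -0.002, 0],
    [0, 0.0044, -0.0025, 0],
  ],
)

```text
t: 8.85
ee_pos: [489.0, -137.2, 104.6]
orientation: [1.999, 0.444, -2.015]
ft_force: [-8.4, 12.0, 29.0]
width: 17.5
```

```bash
python3 -c "
from h import *
nx(2,5)"
```

```text
t 8.85 th -130.1 r 41.7 z 104.6 w 17.5 Ftan -14.17 Frad -3.79
[[0.0005, 0.0045, -0.0022, 0], [-0.0001, 0.004, -0.003, 0]]
```

arm_command(
  deltas=[
    [-0.001, 0, 0, 0],
    [-0.001, 0, 0, 0],
    [-0.001, 0, 0, 0],
  ],
)

```text
t: 9.15
ee_pos: [489.9, -138.1, 105.1]
orientation: [2.0, 0.443, -2.013]
ft_force: [4.9, 2.6, -7.0]
width: 17.2
```

```bash
python3 -c "
from h import *
o,e,R=st();print(R.round(4),o['ft_force'],o['moment'])
nx(2,5)
im=ctrl.get_image('wrist')[:,:,::-1];cv2.imwrite('pics/e1.png',cv2.resize(im,(768,576),interpolation=cv2.INTER_CUBIC))
"
```

```text
[[-1.150e-02  3.981e-01 -9.173e-01]
 [ 2.400e-02 -9.170e-01 -3.983e-01]
 [-9.996e-01 -2.660e-02  9.000e-04]] [ 4.88845175  2.6178636  -7.0042313 ] [ 0.13657065 -1.02567578 -0.02646649]
t 9.15 th -128.3 r 41.8 z 105.1 w 17.2 Ftan 2.22 Frad -5.08
[[0.001, 0.0044, -0.0024, 0], [-0.0001, 0.0039, -0.0031, 0]]
```

View pics/e1.png

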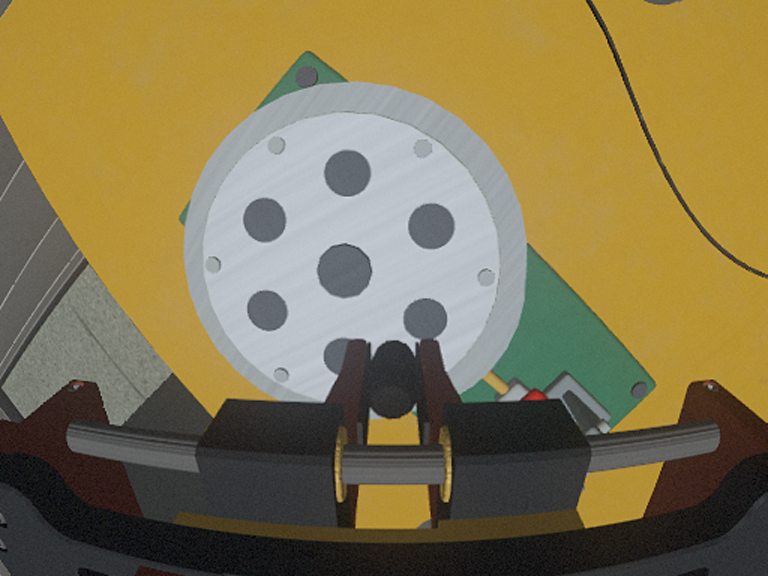

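arm_command(
  deltas=[
    [0.0, 0.0044, -0.0025, 0],
    [-0.0005, 0.004, -0.003, 0],
  ],
)

```text
t: 9.4
ee_pos: [494.8, -141.4, 104.8]
orientation: [1.995, 0.45, -2.023]
ft_force: [-6.7, 7.8, 13.5]
width: 17.3
```

```bash
python3 -c "
from h import *
nx(2,5)"
```

```text
t 9.40 th -120.2 r 41.8 z 104.8 w 17.3 Ftan -9.68 Frad -3.36
[[0.0006, 0.004, -0.0031, 0], [-0.0001, 0.0034, -0.0036, 0]]
```

arm_command(
  deltas=[
    [-0.0005, 0.004, -0.0031, 0],
    [-0.0005, 0.0034, -0.0036, 0],
  ],
)

```text
t: 9.6
ee_pos: [499.4, -143.9, 104.8]
orientation: [1.988, 0.457, -2.035]
ft_force: [-6.1, 3.6, 11.6]
width: 17.3
```

```bash
python3 -c "
from h import *
nx(2,5)"
```

```text
t 9.60 th -113.0 r 41.9 z 104.8 w 17.3 Ftan -7.05 Frad -0.95
[[0.0006, 0.0035, -0.0036, 0], [-0.0002, 0.0029, -0.004, 0]]
```

arm_command(
  deltas=[
    [-0.0005, 0.0035, -0.0036, 0],
    [-0.0005, 0.0029, -0.004, 0],
  ],
)

```text
t: 9.8
ee_pos: [506.2, -146.3, 104.9]
orientation: [1.983, 0.461, -2.042]
ft_force: [-1.1, 1.3, 5.0]
width: 17.5
```

```bash
python3 -c "
from h import *
nx(2,5)"
```

```text
t 9.80 th -103.2 r 42.1 z 104.9 w 17.5 Ftan -1.40 Frad -0.97
[[0.0007, 0.0027, -0.0043, 0], [-0.0002, 0.0022, -0.0045, 0]]
```

arm_command(
  deltas=[
    [-0.0003, 0.0027, -0.0043, 0],
    [-0.0003, 0, 0, 0],
  ],
)

```text
t: 10.0
ee_pos: [511.0, -147.4, 104.9]
orientation: [1.983, 0.462, -2.043]
ft_force: [1.6, 4.3, 2.8]
width: 17.6
```

```bash
python3 -c "
from h import *
nx(2,-5)"
```

```text
t 10.00 th -96.5 r 42.3 z 104.9 w 17.6 Ftan 1.06 Frad -4.46
[[0.0011, -0.003, 0.004, 0], [0.0002, -0.0032, 0.0038, 0]]
```

arm_command(
  deltas=[
    [0, -0.003, 0.004, 0],
    [0, -0.0032, 0.0038, 0],
  ],
)

```text
t: 10.2
ee_pos: [502.4, -145.2, 104.9]
orientation: [1.985, 0.46, -2.04]
ft_force: [7.0, 2.9, -4.4]
width: 17.2
```

```bash
python3 -c "
from h import *
nx(2,-5)"
```

```text
t 10.20 th -108.5 r 42.1 z 104.9 w 17.2 Ftan 5.74 Frad -5.00
[[0.0012, -0.0036, 0.0034, 0], [0.0002, -0.0039, 0.0031, 0]]
```

arm_command(
  deltas=[
    [0, -0.0036, 0.0034, 0],
    [0, -0.0039, 0.0031, 0],
  ],
)

```text
t: 10.4
ee_pos: [496.6, -142.5, 105.1]
orientation: [1.992, 0.454, -2.029]
ft_force: [11.6, -3.2, -10.6]
width: 17.2
```

```bash
python3 -c "
from h import *
nx(2,-5)"
```

```text
t 10.40 th -117.2 r 41.8 z 105.1 w 17.2 Ftan 11.80 Frad -2.49
[[0.0012, -0.0039, 0.003, 0], [0.0002, -0.0044, 0.0024, 0]]
```

arm_command(
  deltas=[
    [0, -0.004, 0.003, 0],
    [0, -0.0044, 0.0024, 0],
  ],
)

```text
t: 10.6
ee_pos: [492.7, -139.9, 105.1]
orientation: [1.999, 0.445, -2.014]
ft_force: [10.2, -8.0, -10.5]
width: 17.3
```

```bash
python3 -c "
from h import *
nx(2,-5)"
```

```text
t 10.60 th -123.7 r 41.6 z 105.1 w 17.3 Ftan 12.87 Frad 1.00
[[0.0012, -0.0041, 0.0028, 0], [0.0001, -0.0046, 0.0019, 0]]
```

arm_command(
  deltas=[
    [0, -0.0043, 0.0026, 0],
    [0, -0.0046, 0.0019, 0],
  ],
)

```text
t: 10.8
ee_pos: [489.3, -137.3, 105.0]
orientation: [2.005, 0.435, -1.999]
ft_force: [8.7, -10.5, -8.0]
width: 17.0
```

```bash
python3 -c "
from h import *
nx(2,-5)"
```

```text
t 10.80 th -129.7 r 41.5 z 105.0 w 17.0 Ftan 13.39 Frad 2.53
[[0.0011, -0.0044, 0.0024, 0], [0.0001, -0.0048, 0.0014, 0]]
```

arm_command(
  deltas=[
    [0, -0.0046, 0.002, 0],
    [0, -0.0048, 0.0012, 0],
  ],
)

```text
t: 11.0
ee_pos: [485.9, -134.0, 105.0]
orientation: [2.008, 0.427, -1.987]
ft_force: [5.4, -12.2, -5.3]
width: 17.6
```

```bash
python3 -c "
from h import *
nx(2,-5)"
```

```text
t 11.00 th -136.2 r 41.4 z 105.0 w 17.6 Ftan 12.52 Frad 4.56
[[0.001, -0.0046, 0.002, 0], [0.0, -0.0049, 0.0009, 0]]
```

arm_command(
  deltas=[
    [0, -0.0047, 0.0015, 0],
    [0, -0.0049, 0.0007, 0],
  ],
)

```text
t: 11.2
ee_pos: [482.2, -129.7, 104.9]
orientation: [2.01, 0.42, -1.978]
ft_force: [3.9, -9.0, -2.6]
width: 17.5
```

```bash
python3 -c "
from h import *
nx(2,-5)"
```

```text
t 11.20 th -144.0 r 41.5 z 104.9 w 17.5 Ftan 9.55 Frad 2.12
[[0.0009, -0.0048, 0.0012, 0], [-0.0, -0.005, 0.0002, 0]]
```

arm_command(
  deltas=[
    [0, -0.0049, 0.001, 0],
    [0, -0.005, 0.0001, 0],
  ],
)

```text
t: 11.4
ee_pos: [478.4, -123.7, 104.9]
orientation: [2.012, 0.414, -1.972]
ft_force: [2.9, -5.2, 1.4]
width: 17.4
```

```bash
python3 -c "
from h import *
nx(2,-5)"
```

```text
t 11.40 th -153.8 r 41.7 z 104.9 w 17.4 Ftan 5.91 Frad -0.32
[[0.0009, -0.005, 0.0002, 0], [-0.0, -0.005, -0.0007, 0]]
```

arm_command(
  deltas=[
    [0, -0.005, 0.0002, 0],
    [0, -0.005, -0.0007, 0],
  ],
)

```text
t: 11.6
ee_pos: [475.2, -115.6, 104.9]
orientation: [2.014, 0.411, -1.969]
ft_force: [4.1, 0.3, 1.3]
width: 17.7
```

```bash
python3 -c "
from h import *
nx(2,5)"
```

```text
t 11.60 th -165.8 r 41.9 z 104.9 w 17.7 Ftan 0.68 Frad -4.10
[[0.001, 0.0049, 0.0006, 0], [0.0001, 0.005, -0.0001, 0]]
```

arm_command(
  deltas=[
    [0, 0.0049, 0.0006, 0],
    [0, 0.005, -0.0002, 0],
    [0, 0.005, -0.0008, 0],
  ],
)

```text
t: 11.9
ee_pos: [479.3, -125.8, 104.8]
orientation: [2.015, 0.416, -1.975]
ft_force: [1.0, 12.5, 10.7]
width: 17.4
```

```bash
python3 -c "
from h import *
nx(3,5)"
```

```text
t 11.90 th -150.7 r 41.9 z 104.8 w 17.4 Ftan -10.44 Frad -6.98
[[0.0008, 0.0049, -0.0007, 0], [0.0, 0.0048, -0.0014, 0], [0.0001, 0.0046, -0.0019, 0]]
```

arm_command(
  deltas=[
    [-0.0005, 0.0049, -0.0007, 0],
    [-0.0005, 0.0048, -0.0014, 0],
    [-0.0005, 0.0046, -0.0019, 0],
  ],
)

```text
t: 12.2
ee_pos: [482.5, -130.6, 104.8]
orientation: [2.012, 0.429, -1.994]
ft_force: [-3.4, 14.7, 10.5]
width: 17.5
```

```bash
python3 -c "
from h import *
nx(3,5)"
```

```text
t 12.20 th -142.7 r 41.8 z 104.8 w 17.5 Ftan -13.74 Frad -6.18
[[0.0007, 0.0048, -0.0013, 0], [-0.0, 0.0046, -0.002, 0], [-0.0, 0.0043, -0.0026, 0]]
```

arm_command(
  deltas=[
    [-0.0005, 0.0046, -0.0016, 0],
    [-0.0005, 0.0045, -0.0022, 0],
    [-0.0005, 0.0043, -0.0026, 0],
  ],
)

```text
t: 12.5
ee_pos: [484.5, -132.8, 104.7]
orientation: [2.004, 0.447, -2.019]
ft_force: [-7.3, 12.4, 13.8]
width: 17.5
```

```bash
python3 -c "
from h import *
nx(3,3)"
```

```text
t 12.50 th -138.8 r 41.7 z 104.7 w 17.5 Ftan -14.15 Frad -2.65
[[0.0006, 0.0029, -0.0007, 0], [-0.0001, 0.0027, -0.0012, 0], [-0.0001, 0.0026, -0.0014, 0]]
```

arm_command(
  deltas=[
    [-0.0005, 0.006, -0.0025, 0],
    [-0.0005, 0.006, -0.003, 0],
  ],
)

```text
t: 12.7
ee_pos: [487.6, -136.2, 104.7]
orientation: [1.997, 0.459, -2.037]
ft_force: [-6.0, 14.3, 12.7]
width: 17.2
```

```bash
python3 -c "
from h import *
nx(3,3)"
```

```text
t 12.70 th -132.4 r 41.8 z 104.7 w 17.2 Ftan -14.10 Frad -6.55
[[0.0005, 0.0028, -0.0012, 0], [-0.0001, 0.0026, -0.0015, 0], [-0.0001, 0.0025, -0.0017, 0]]
```

At the target angle (about −132.5°). I'll let the forces settle, then release.

arm_command(
  deltas=[
    [0, 0, 0, 0],
    [0, 0, 0, 0],
    [0, 0, 0, 0],
  ],
)

```text
t: 13.0
ee_pos: [488.4, -136.8, 104.9]
orientation: [1.998, 0.457, -2.031]
ft_force: [2.8, 2.1, 1.1]
width: 17.3
```

```bash
python3 -c "
from h import *
nx(1,1)"
```

```text
t 13.00 th -131.0 r 41.7 z 104.9 w 17.3 Ftan 0.73 Frad -3.40
[[0.0008, 0.0011, -0.0002, 0]]
```

arm_command(
  deltas=[
    [0, 0, 0, 0],
    [0, 0, 0, 0],
    [0, 0, 0, 0],
  ],
  hand=0.05,
)

```text
t: 13.3
ee_pos: [484.6, -135.9, 103.6]
orientation: [1.992, 0.461, -2.04]
ft_force: [-0.0, 0.5, -0.5]
width: 38.1
```

```bash
python3 - <<'E'
from h import *
nx(1,1)
im=ctrl.get_image('wrist')[:,:,::-1];cv2.imwrite('pics/e2.png',cv2.resize(im,(768,576),interpolation=cv2.INTER_CUBIC))
E
```

```text
t 13.30 th -135.6 r 43.7 z 103.6 w 38.1 Ftan -0.36 Frad -0.34
[[-0.0004, 0.0003, -0.002, 0]]
```

View pics/e2.png

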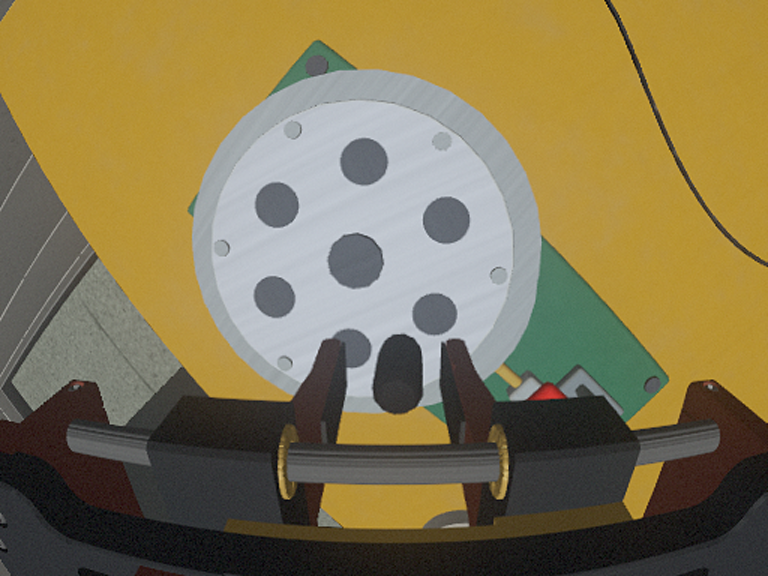

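arm_command(
  deltas=[
    [-0.01, 0, 0, 0],
    [-0.02, 0, 0, 0],
    [-0.03, 0, 0, 0],
    [-0.04, 0, 0, 0],
    [-0.03, 0, 0, 0],
    [0, 0, 0, 0],
  ],
)

```text
t: 13.95
ee_pos: [486.6, -141.0, 239.4]
orientation: [1.987, 0.465, -2.048]
ft_force: [0.2, -0.3, 1.3]
width: 49.8
```

```bash
python3 - <<'E'
from h import *
import pickle
o,e,R=st(); print(e,o['ft_force'])
pickle.dump(ctrl.get_calibration('wrist'),open('c6.pkl','wb'))
im=ctrl.get_image('wrist')[:,:,::-1];cv2.imwrite('pics/f.png',cv2.resize(im,(768,576),interpolation=cv2.INTER_CUBIC))
im=ctrl.get_image('side')[140:280,180:340,::-1]
cv2.imwrite('pics/f_side.png',cv2.resize(im,None,fx=4,fy=4,interpolation=cv2.INTER_CUBIC))
E
```

```text
[ 486.57112462 -140.9507187   239.36558029] [ 0.21420984 -0.34344883  1.2735551 ]
```

View pics/f.png

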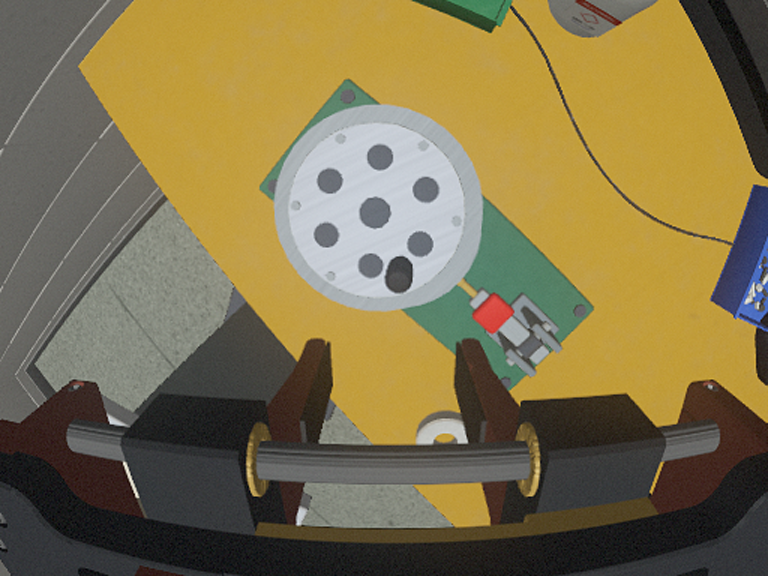

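View pics/f_side.png

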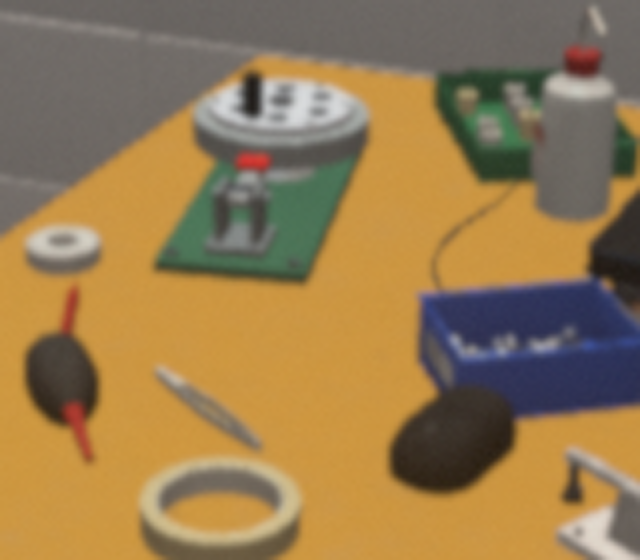

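```bash
python3 - <<'E'
from h import *
import pickle
c=pickle.load(open('c6.pkl','rb'))
f=lambda u,v,z: onz('wrist',(u+.5)/1.5-.5,(v+.5)/1.5-.5,z,c).round(1)
A=f(375,212,72);K=f(398.5,281,110);P=f(493,313,65)
for Q in(K,P): d=(Q-A)[:2];print(A,Q,np.hypot(*d),np.degrees(np.arctan2(d[1],d[0])))
E
```

```text
[ 516.5 -105.9   72. ] [ 488.7 -137.1  110. ] 41.788515168644125 -131.70185700631563
[ 516.5 -105.9   72. ] [ 481.7 -215.2   65. ] 114.70627707322733 -107.66094209222683
```

The knob stands at −131.7° against a bump middle of about −132.5°. The arm is level, nothing is being touched and the bystanders haven't moved, so I'm handing in.

```bash
python3 -c "
from workcell import ctrl
print(ctrl.close_job())"
```

```text
the job is handed in; nothing more can be done
None
```

The pointer arm is down and the wheel stands with the rim's high spot at the pointer. I handed the job in at about 14 s; no verdict is reported.

- **Pointer arm:** I pressed the red pad down to its stop with about 7 N at most. In the last wrist picture the pad is about 115 mm from the axle; fully down should give 116 mm.
- **High spot:** I led the wheel round by its knob and felt one bump, crossing it in both directions. Where the drag matched on the two crossings, the midpoint put the middle at a knob angle of −132° to −133°. I left the knob there, and the last picture, taken after letting go, gives −131.7°.
- **Release:** The forces had settled to a few N before I opened the gripper. It is now well above the stand and touching nothing. In the last side picture the tape roll, tweezers and ring gauge look unmoved; I did not measure them.

**Checks that disagreed:**
- The drag at the peak read 13–14 N at the wrist, more than the stated 5–9 N. I think that comes from side forces, because the tool drifted about 0.03 rad off vertical and pushed up to 29 N vertically. The match between the two crossings still held.
- I had no way to measure the force of the tip on the rim directly.
- My first axle position from the fixed cameras was about 6 mm off the wrist camera's, so I used the wrist camera's.

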